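# Stand the long setting rod in the holder cup

## Robot

A 7-joint arm with a two-finger parallel gripper is mounted at the origin on the work surface. World frame = base frame: x ahead of the robot, y to its left, z up, the work surface at z = 0. Lengths are in mm, angles in rad, forces in N, time in s.
With the tool pointing down it reaches from about 425 to 825 mm from the base axis. Payload 3.6 kg.
Tool frame: the origin (TCP) lies on the mounting face of the last link; the fingertips stand 173 mm ahead of it and the grasp point (between the pads) lies 155 mm ahead of it (arm.tips_ahead is the distance from the TCP to the fingertips, in mm); z points along the fingers, y is the line along which they close (so a half turn about z gives the same grasp; the last joint's range is limited). The gripper opens to 85 mm and grips with 20 to 120 N. Pads are 22 mm wide; open, the fingers measure 114 mm over their backs; the gripper's body (76 mm by 85 mm) begins 54 mm behind the grasp point. The pads swing forward as they close: fully open they stand 13 mm farther back than shut.
Start: joints at [-1.319, 0.615, -0.013, 1.423, 0.008, 1.103, -0.04], TCP at [178.857, 624.889, 404.697] pointing down, gripper open.
Joint ranges: [-3.12, 3.12], [-0.3, 2.06], [-1.34, 1.32], [0.26, 2.42], [-1.36, 4.5], [0.01, 1.98], [-2.84, 2.84]. Speed limits (rad/s): [2.79, 2.79, 3.14, 3.14, 3.14, 3.14, 3.14].

## Interface

Orientations are given as a rotation vector (axis times angle).
In Python, from rig import arm gives the robot as it stands. The module is installed in compiled form; this text tells all that it offers.
- The arm moves only by the tool servo_tool, never from a script. Its argument "motion" is a list of rows, each an object with "angular": the turn, a rotation vector about the tool's x, y, z in degrees, a list of three; "dp": the shift along the tool's x, y, z in cm, a list of three; "hand": the gripper's target within -1 to 1 (fully open at 1, half-way at 0, shut at -1). In form: [{"angular": [rx, ry, rz], "dp": [tx, ty, tz], "hand": hand}, ...]. A call has 1 to 12 rows; each row is the pose to reach, as a shift and turn from the pose commanded when the call began, along the tool's axes at that moment; what a row does not reach only later rows make up. A row lasts 1/12 s, in which the tool goes at most 41.7 mm and 7.16 degrees, less where a joint would pass 70% of its speed; a pose out of reach is approached as far as the arm can. A call with a gripper value outside its range is refused whole. The fingers move at their own pace and stop on an object; "newtons" is the grip in N (left out, the last holds). Time passes only in rows, so rows that repeat a pose let the fingers close. It gives the time, the measured TCP pose, the force, the opening and the grip force at its end, in the units of the state.
- arm.get_state(): the state, without advancing time (a new reading comes with each control period).
- arm.snapshot(name): name is "side" or "top"; returns the picture (400x640x3 uint8, blue, green, red); there is no depth.
- arm.camera_params(name): a dict with "fov_y" (degrees; the focal length in pixels is half the picture's height over the tangent of half this angle, whatever the lens; pixels are square), "cx", "cy" (the principal point, pixels), "view" (4x4, takes a point from world to camera coordinates). Camera axes: x right, y up, looking along -z (the intrinsics and any distortion apply to the point x, -y, -z); pixel columns grow to the right and rows downward; lengths in mm; the calibration is good to about 2 mm. A picture is of the moment at which its call begins. camera_params takes no time and is no camera call.
- arm.finish_job(): hands the job in; it is judged then, once.
The state is a dict: "clock": time; "joint_positions": joint angles; "joint_vel": joint speeds; "joint_torque": joint torques, N m; "eef_pos": TCP position; "tcp_rot": TCP orientation; "contact_force": force on the tool from outside, world axes, zero at the start; "torque": the same for the moment, N m; "finger_gap": finger opening in mm; "gripper_force": force on a finger pad.
Only numpy, scipy, OpenCV 4.12 (cv2) and the standard library are available. Lean on these libraries where they do the work, as an engineer would, in place of code of your own. Each camera call takes 0.05 s, during which the arm holds its last target. There are 200 camera calls.

## Task

Three steel setting rods lean in the slanted rack on the measuring bench. Take out the longest one, lower it into the round dark steel holder cup so that it stands on the cup's bottom, and let go of it there; do not drop it in from above. Leave the two shorter rods in the rack.

Things in the scene. Friction and masses are not known exactly. Their poses are not given: they have to be found in the camera images.
- long_rod_mid (a point): Longest rod: steel, round, 180 mm long, 16 mm across, 0.2 kg, black band at mid-length. Lowest 60 mm sit loosely in a tube (27 mm across) of the fixed grey rack; it leans about 29 deg, top towards the robot. Point: its centre, 90 mm from either end; z axis along the rod, up. Draw it out along this axis. Grip it 25 to 45 mm below its top, so the end clears the gripper's body.
- cup_mouth (a point): Holder cup, fixed to the bench: upright, round, dark steel, inside 40 mm across, outside 46, on a flat foot 90 mm across. Point: centre of its open mouth, 98 mm above the bench; z axis up. Its flat inner bottom lies 88 mm below, so the long rod's centre ends about 2 mm above the mouth. A rod let go in it may lean up to 16 deg on the rim, which is fine.
- short_rod_a_mid (a point): Shorter steel rod, 120 mm long, 16 mm across, black band; 60 mm of it stand out of another tube of the rack (three tubes in a row, 75 mm apart; which rod is in which varies). Point: its centre, at the tube's mouth; z axis along the rod, up. It stays in the rack.
- short_rod_b_mid (a point): Shorter steel rod, 120 mm long, 16 mm across, black band; 60 mm of it stand out of another tube of the rack (three tubes in a row, 75 mm apart; which rod is in which varies). Point: its centre, at the tube's mouth; z axis along the rod, up. It stays in the rack.
Things that resemble listed ones, but are neither listed nor needed, are in the scene too. What is shaped like the part that bears long_rod_mid but pink is not meant. Of the things shaped like the part that bears cup_mouth, the dark steel one is meant.

How it is judged (in metres and radians):
On the way:
1. the long rod is clear of the rack, held above the cup's mouth (height (world z) of long_rod_mid above 0.155 m), for 0.1 s.
At the end, for the whole second after the job is handed in: The long rod stands on the bottom of the holder cup: its centre within 30 mm of the cup's axis and less than 15 mm above the mouth, leaning less than 20 degrees, released and at rest (under 0.03 m/s); both short rods are within 30 mm of where they were in the rack (horizontal distance between long_rod_mid and cup_mouth below 0.03 m and angle between the z axis of long_rod_mid and the z axis of cup_mouth, either way round below 0.35 rad and z of long_rod_mid in the frame of cup_mouth below 0.015 m and linear speed of long_rod below 0.03 m/s and distance of each of short_rod_a_mid, short_rod_b_mid from where it was at the start of the episode below 0.03 m); the robot touches nothing.
It fails at once if the long rod is dropped into the cup: it falls free (faster than 0.15 m/s, touched by no finger) with its foot more than 40 mm above the cup's bottom (horizontal distance between long_rod_mid and cup_mouth below 0.06 m and z of long_rod_mid in the frame of cup_mouth above 0.042 m and linear speed of long_rod above 0.15 m/s and contact force between long_rod and the fingers below 0.05 N).
It fails at once if a short rod is moved more than 50 mm (distance of any of short_rod_a_mid, short_rod_b_mid from where it was at the start of the episode above 0.05 m).
It also fails if it takes over 38 s, if anything falls off the work surface, if the arm or the gripper's body presses on something with over 40 N, if the wrist force passes 120 N, or if a joint passes its speed limit or range.

## Working session

There is one attempt and no reset: what is moved stays moved. The work goes in short steps, Python scripts to look and compute and a tool call to move; the robot and the scene stay as the last step left them, time stands still between calls to the robot, and variables do not carry over. Pictures are saved under pics/ and viewed, at most 10 in all, crops included, and the job is handed in when it is done.

Besides the shell and the picture viewer there is one more tool, called after "Call:" as name(argument=value, ...), one argument or row to a line, values as JSON. servo_tool: Moves the arm, as the interface text tells. Its arguments: {"type":"object","properties":{"motion":{"type":"array","items":{"type":"object","properties":{"angular":{"type":"array","items":{"type":"number"}},"dp":{"type":"array","items":{"type":"number"}},"hand":{"type":"number"}}}},"newtons":{"type":"number"}},"required":["motion"]}

```bash
mkdir -p pics; python3 - <<'E'
from rig import arm
import cv2,numpy as np
for n in("side","top"):
    im=arm.snapshot(n); cv2.imwrite(f"pics/{n}0.png",im)
    p=arm.camera_params(n); print(n,{k:(np.round(v,4).tolist() if k=='view' else v) for k,v in p.items()})
s=arm.get_state(); print(s)
E
```

```text
side {'fov_y': 52.210595178622, 'cx': 321.50078513333204, 'cy': 199.67459526844019, 'view': [[0.9902, -0.1386, -0.0158, -517.2871], [0.0925, 0.5671, 0.8184, -107.3675], [-0.1044, -0.8119, 0.5744, -857.5282], [0.0, 0.0, 0.0, 1.0]]}
top {'fov_y': 50.04201200183835, 'cx': 322.82078796717, 'cy': 198.95777645122155, 'view': [[-0.0222, -0.9997, -0.0084, 0.3541], [0.992, -0.023, 0.1237, -544.9334], [-0.1239, -0.0056, 0.9923, -805.7567], [0.0, 0.0, 0.0, 1.0]]}
{'clock': 0.1, 'joint_positions': array([-1.31846485,  0.61579221, -0.01262217,  1.42475023,  0.00810797,
        1.1033892 , -0.04041613]), 'joint_vel': array([ 0.00032911, -0.00256024,  0.00029407, -0.00449807,  0.00141079,
        0.00125421,  0.00035764]), 'joint_torque': array([ 1.73230812e-03, -4.70387220e+01,  2.60706665e-01, -1.71573293e+01,
        1.01513552e-02,  5.87295333e-03, -1.26159409e-05]), 'eef_pos': array([178.80363546, 624.62123923, 403.6693391 ]), 'tcp_rot': array([-0.43644024, -3.11083789,  0.00356655]), 'contact_force': array([-0.15749657, -0.31496123, -1.1968649 ]), 'torque': array([0.01171877, 0.03740895, 0.00991396]), 'gripper_force': 0.0, 'finger_gap': 85.46821703126444}
```

View pics/side0.png

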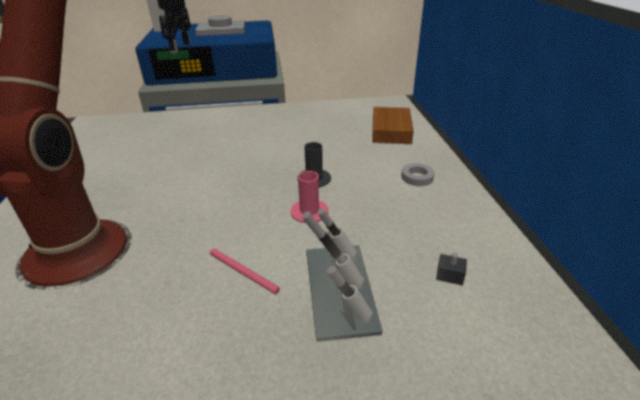

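View pics/top0.png

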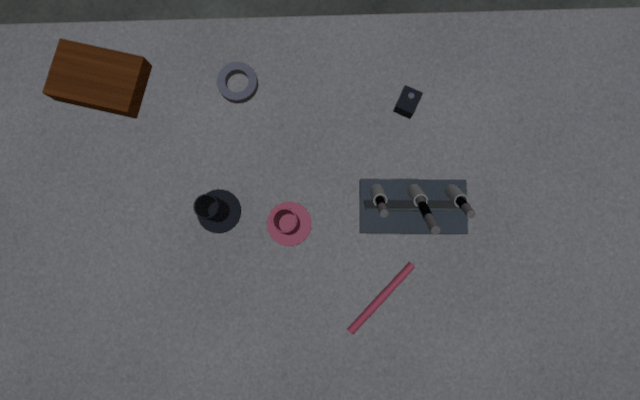

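The side view shows the rack at about (340,290) with three leaning rods, a dark cup at (314,160), a pink cup at (309,190) and a pink rod lying at (245,270). In the top view, the rods' top ends are at (383,212), (434,229) and (470,212). The dark cup's mouth is at (207,207).

Things that could be mistaken for the long rod (top view): the pink rod (380,298, wrong colour), and the short rods (380,200) and (462,202). The middle one (427,210) is longest. For the cup: the pink cup (288,222), the grey ring (238,82) and the dark cup (207,207). I choose the middle rod and the dark cup, and check both in a close crop.

```bash
python3 - <<'E'
import cv2,numpy as np
t=cv2.imread("pics/top0.png");s=cv2.imread("pics/side0.png")
r=lambda a,f:cv2.resize(a,None,fx=f,fy=f,interpolation=cv2.INTER_CUBIC)
def g(a):return cv2.convertScaleAbs(a,alpha=1.5,beta=20)
A=r(g(t[175:245,360:485]),3.2) # 400x224
B=r(g(s[200:330,295:390]),4) # 380x520
C=r(g(t[180:240,180:255]),4) # 300x240
o=np.zeros((600,800,3),np.uint8)
o[:A.shape[0],:A.shape[1]]=A;o[240:240+C.shape[0],:C.shape[1]]=C;o[:B.shape[0],410:410+B.shape[1]]=B
cv2.imwrite("pics/crop1.png",o)
E
```

```text
(no output)
```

View pics/crop1.png

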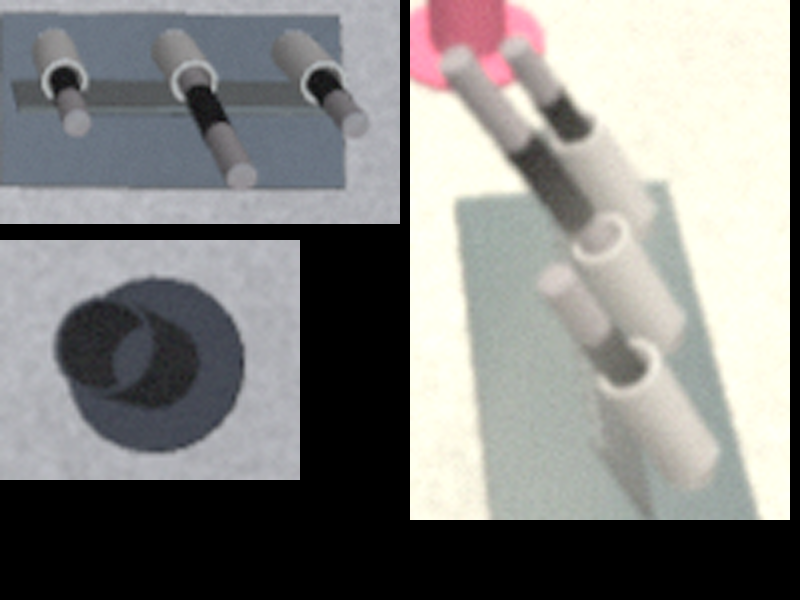

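```bash
cat > h.py <<'E'
import numpy as np
from rig import arm
def P(n):
    p=arm.camera_params(n);V=np.array(p['view']);f=200/np.tan(np.radians(p['fov_y']/2));return V,f,p['cx'],p['cy']
def ray(n,uv):
    V,f,cx,cy=P(n);d=np.array([(uv[0]-cx)/f,-(uv[1]-cy)/f,-1.]);R=V[:3,:3]
    return -R.T@V[:3,3],R.T@d/np.linalg.norm(d)
def proj(n,X):
    V,f,cx,cy=P(n);c=V[:3,:3]@X+V[:3,3];return np.array([cx+f*c[0]/-c[2],cy-f*c[1]/-c[2]])
def plane(n,uv,z):
    o,d=ray(n,uv);return o+d*(z-o[2])/d[2]
def tri(a,b):
    o1,d1=ray("top",a);o2,d2=ray("side",b)
    k=np.linalg.lstsq(np.c_[d1,-d2],o2-o1,rcond=None)[0]
    p,q=o1+k[0]*d1,o2+k[1]*d2;return (p+q)/2,np.linalg.norm(p-q)
E
python3 - <<'E'
from h import *
np.set_printoptions(precision=1,suppress=True)
T,r1=tri((435,229.7),(306.75,215.5));M,r2=tri((420.9,200),(342.5,261.25))
print("top",T,r1,"mouth",M,r2,np.linalg.norm(T-M),(T-M)/np.linalg.norm(T-M)*100)
for a,b in(((380.3,200),(325+0,0)),): pass
A,ra=tri((383.9,213.3),(320.9,211.5));B,rb=tri((471,213.3),(333.5,270.5));print("short tops",A,ra,B,rb)
A,ra=tri((380.3,200),(335.3,235.0));B,rb=tri((460.6,200.6),(350.6,291.7));print("mouths",A,ra,B,rb)
print("cup",plane("top",(205.9,206.1),98),"foot",plane("top",(219.5,211.2),4),tri((205.9,206.1),(313.5,147.5)))
for c in [plane("top",(205.9,206.1),98)]: print(proj("side",c))
E
python3 - <<'E'
import cv2
s=cv2.imread("pics/side0.png")
cv2.imwrite("pics/crop2.png",cv2.resize(cv2.convertScaleAbs(s[130:230,270:350],alpha=1.8,beta=20),None,fx=6,fy=6,interpolation=cv2.INTER_CUBIC))
E
```

```text
top [ 473.9 -191.2  179.3] 1.8874454611664908 mouth [ 533.5 -194.6   74.4] 0.17004652947027582 120.63778705504848 [-49.4   2.8  86.9]
short tops [ 506.2 -117.5  129. ] 1.394943622444616 [ 503.8 -267.7  128.2] 3.207956780536001
mouths [ 534.4 -119.4   71.8] 2.3084186688977866 [ 531.8 -267.5   76.7] 2.6453223777759285
cup [528.7 199.4  98. ] foot [528.4 198.1   4. ] (array([530.6, 201.2,  91.6]), np.float64(2.3164775936566877))
[312.3 145.7]
```

View pics/crop2.png

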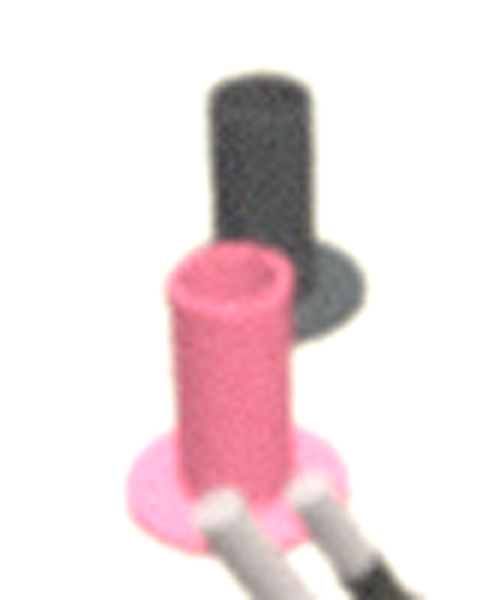

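Dark cup mouth at side-view (314,146), in front of it the pink one. The two views agree: the middle rod has 120 mm standing out, at a 29.5° lean, so both choices hold. Next I compute the moves.

```bash
cat >> h.py <<'E'
from scipy.spatial.transform import Rotation as Ro
np.set_printoptions(precision=2,suppress=True)
T=np.array([474,-191.4,179.2]);M=np.array([533.5,-194.6,74.4]);a=(T-M)/np.linalg.norm(T-M)
CUP=np.array([529,199.5,98.])
def frame(ax):
    y=np.array([1.,0,0]);y=y-(y@ax)*ax;y/=np.linalg.norm(y);z=-ax;return np.c_[np.cross(y,z),y,z]
def go(p,R,ref=None):
    s=arm.get_state();p0,r0=(s['eef_pos'],s['tcp_rot']) if ref is None else ref
    R0=Ro.from_rotvec(r0).as_matrix()
    print("dp cm",R0.T@(np.array(p)-p0)/10,"ang",np.degrees(Ro.from_matrix(R0.T@R).as_rotvec()))
E
python3 - <<'E'
from h import *
up=np.array([0,0,1.])
go([490,60,420],frame(up))
# step 2 from exactly there
f=frame(up);go(T+195*a,frame(a),(np.array([490,60,420]),Ro.from_matrix(f).as_rotvec()))
print(T+195*a,a)
E
```

```text
dp cm [-45.46 -45.72  -1.53] ang [-0.11  0.09 74.03]
dp cm [-24.62 -11.22   7.13] ang [-29.57  -1.71  -0.45]
[ 377.76 -186.22  348.72] [-0.49  0.03  0.87]
```

Call:
servo_tool(
  motion=[
    {"dp":[-3.8,-3.8,-0.1],"angular":[0,0,6.2],"hand":1},
    {"dp":[-6.5,-6.5,-0.2],"angular":[0,0,12.4],"hand":1},
    {"dp":[-9.2,-9.2,-0.3],"angular":[0,0,18.6],"hand":1},
    {"dp":[-12,-12,-0.4],"angular":[0,0,24.8],"hand":1},
    {"dp":[-14.8,-14.8,-0.5],"angular":[0,0,31],"hand":1},
    {"dp":[-17.6,-17.6,-0.6],"angular":[0,0,37],"hand":1},
    {"dp":[-20.4,-20.4,-0.7],"angular":[0,0,43],"hand":1},
    {"dp":[-23.2,-23.2,-0.8],"angular":[0,0,49],"hand":1},
    {"dp":[-26,-26,-0.9],"angular":[0,0,55],"hand":1},
    {"dp":[-28.8,-28.8,-1],"angular":[0,0,62],"hand":1},
    {"dp":[-31.6,-31.6,-1.1],"angular":[0,0,68],"hand":1},
    {"dp":[-34,-34,-1.2],"angular":[0,0,74],"hand":1},
  ],
)

```text
clock: 1.1
eef_pos: [412.9, 201.7, 416.7]
tcp_rot: [2.228, 2.214, -0.001]
contact_force: [0.7, -0.1, 0.2]
finger_gap: 85.2
gripper_force: 0.0
```

```bash
python3 - <<'E'
from h import *
print(arm.get_state()['joint_positions'])
go(T+195*a,frame(a))
E
```

```text
[-0.8   0.32  0.4   1.94 -0.16  0.91 -0.33]
dp cm [-38.81  -3.26   6.83] ang [-29.58  -1.58  -0.81]
```

Call:
servo_tool(
  motion=[
    {"dp":[-3.5,0.5,0.5],"angular":[-3,0,0],"hand":1},
    {"dp":[-7,1,1],"angular":[-6,0,0],"hand":1},
    {"dp":[-10.5,1.5,1.6],"angular":[-9,0,0],"hand":1},
    {"dp":[-14,1.5,2.2],"angular":[-12,-0.5,0],"hand":1},
    {"dp":[-17.5,1.5,2.8],"angular":[-15,-0.8,0],"hand":1},
    {"dp":[-21,1,3.4],"angular":[-18,-1,-0.3],"hand":1},
    {"dp":[-24.5,0.5,4],"angular":[-21,-1.2,-0.5],"hand":1},
    {"dp":[-28,-0.5,4.7],"angular":[-24,-1.4,-0.6],"hand":1},
    {"dp":[-31.5,-1.5,5.4],"angular":[-27,-1.6,-0.7],"hand":1},
    {"dp":[-35,-2.5,6.1],"angular":[-29,-1.6,-0.8],"hand":1},
    {"dp":[-38.8,-3.3,6.8],"angular":[-29.6,-1.6,-0.8],"hand":1},
    {"dp":[-38.8,-3.3,6.8],"angular":[-29.6,-1.6,-0.8],"hand":1},
  ],
)

```text
clock: 2.1
eef_pos: [388.2, -153.4, 352.8]
tcp_rot: [1.911, 1.945, 0.475]
contact_force: [1.1, -0.7, -0.6]
finger_gap: 85.4
gripper_force: 0.0
```

```bash
python3 - <<'E'
from h import *
import cv2
print(arm.get_state()['joint_positions'])
go(T+195*a,frame(a));go(T+120*a,frame(a))
A=arm.snapshot("side");B=arm.snapshot("top")
cv2.imwrite("pics/pre.png",np.hstack([cv2.resize(A[120:340,230:400],(400,518)),cv2.resize(B[130:270,350:500],(400,373))[:373] if 0 else cv2.copyMakeBorder(cv2.resize(B[130:270,350:500],(400,373)),0,145,0,0,cv2.BORDER_CONSTANT)]))
E
```

```text
[ 0.61  0.3  -0.29  2.28 -0.61  0.11  0.96]
dp cm [-3.26 -1.18 -0.09] ang [-0.54 -0.43  0.44]
dp cm [-3.31 -1.12  7.41] ang [-0.54 -0.43  0.44]
```

View pics/pre.png

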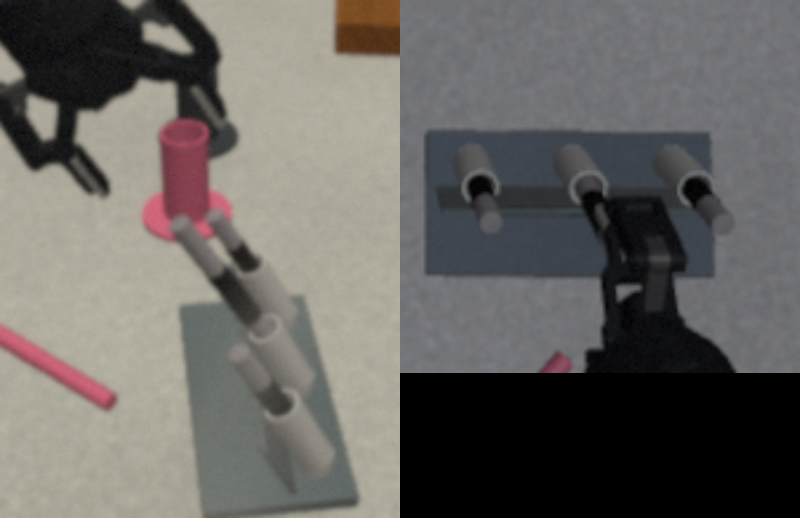

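The picture shows the open gripper above and on the robot side of the long rod (rod top at crop (182,225) in the side view). It was still catching up. I let it settle.

Call:
servo_tool(
  motion=[
    {"dp":[0,0,0],"angular":[0,0,0],"hand":1},
    {"dp":[0,0,0],"angular":[0,0,0],"hand":1},
  ],
)

```text
clock: 2.37
eef_pos: [388.7, -152.8, 352.9]
tcp_rot: [1.913, 1.945, 0.474]
contact_force: [0.7, 0.1, -0.1]
finger_gap: 85.5
gripper_force: 0.0
```

```bash
python3 - <<'E'
from h import *
print(arm.get_state()['joint_positions'])
go(T+195*a,frame(a));go(T+120*a,frame(a))
E
```

```text
[ 0.6   0.3  -0.29  2.28 -0.61  0.11  0.95]
dp cm [-3.32 -1.23 -0.1 ] ang [-0.62 -0.4   0.38]
dp cm [-3.37 -1.15  7.4 ] ang [-0.62 -0.4   0.38]
```

Call:
servo_tool(
  motion=[
    {"dp":[-1.6,-0.6,0],"angular":[-0.3,-0.2,0.2],"hand":1},
    {"dp":[-3.3,-1.2,-0.1],"angular":[-0.6,-0.4,0.4],"hand":1},
    {"dp":[-3.3,-1.2,-0.1],"angular":[-0.6,-0.4,0.4],"hand":1},
    {"dp":[-3.3,-1.2,-0.1],"angular":[-0.6,-0.4,0.4],"hand":1},
  ],
)

```text
clock: 2.7
eef_pos: [378.6, -185.0, 349.0]
tcp_rot: [1.911, 1.93, 0.478]
contact_force: [0.9, 0.9, -0.1]
finger_gap: 85.4
gripper_force: 0.0
```

```bash
python3 - <<'E'
from h import *
import cv2
s=arm.get_state();print(s['joint_positions'])
go(T+195*a,frame(a));go(T+120*a,frame(a))
A=arm.snapshot("side").copy();B=arm.snapshot("top").copy()
R=Ro.from_rotvec(s['tcp_rot']).as_matrix();p=s['eef_pos']
for im,n in((A,"side"),(B,"top")):
    for X in(p+160*R[:,2]+43*R[:,1],p+160*R[:,2]-43*R[:,1],p+173*R[:,2],p+290*R[:,2]):
        u=proj(n,X);print(n,u);cv2.drawMarker(im,tuple(int(round(v)) for v in u),(0,255,0),0,5)
c=lambda I,x,y:cv2.resize(I[y:y+150,x:x+120],(400,500),interpolation=cv2.INTER_CUBIC)
cv2.imwrite("pics/pre2.png",np.hstack([c(A,250,150),c(B,390,140)]))
E
```

```text
[ 0.77  0.33 -0.4   2.27 -0.61  0.1   1.03]
dp cm [-0.12 -0.09 -0.02] ang [-0.   -0.06  0.11]
dp cm [-0.12 -0.09  7.48] ang [-0.   -0.06  0.11]
side [318.42 186.13]
side [271.74 213.58]
side [299.29 205.67]
side [335.77 251.55]
top [441.12 213.06]
top [437.54 263.2 ]
top [437.36 234.83]
top [422.78 205.01]
```

View pics/pre2.png

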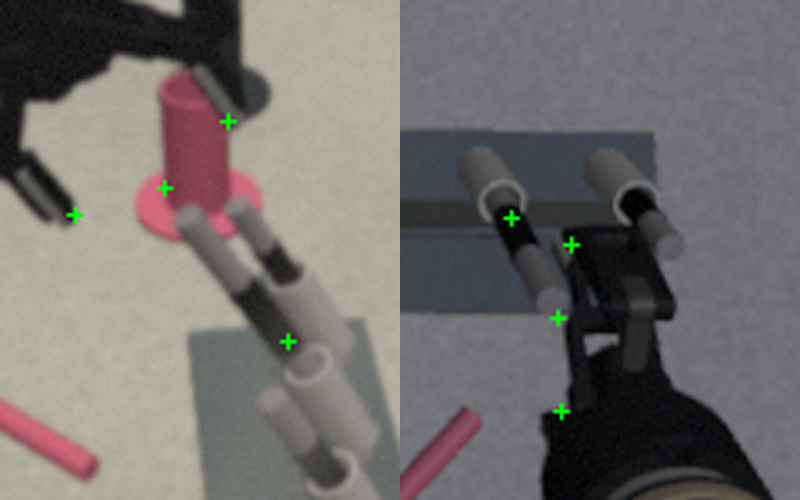

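The markers sit on the fingertips and the tool axis runs along the rod in both views, so the tool is aligned. I descend along the axis.

Call:
servo_tool(
  motion=[
    {"dp":[-0.1,-0.1,1.5],"angular":[0,0,0],"hand":1},
    {"dp":[-0.1,-0.1,3],"angular":[0,0,0],"hand":1},
    {"dp":[-0.1,-0.1,4.5],"angular":[0,0,0],"hand":1},
    {"dp":[-0.1,-0.1,6],"angular":[0,0,0],"hand":1},
    {"dp":[-0.1,-0.1,7.5],"angular":[0,0,0],"hand":1},
    {"dp":[-0.1,-0.1,7.5],"angular":[0,0,0],"hand":1},
    {"dp":[-0.1,-0.1,7.5],"angular":[0,0,0],"hand":1},
  ],
)

```text
clock: 3.38
eef_pos: [423.6, -194.1, 297.6]
tcp_rot: [1.918, 1.953, 0.472]
contact_force: [-0.4, 1.2, -0.0]
finger_gap: 85.6
gripper_force: 0.0
```

Call:
servo_tool(
  motion=[
    {"dp":[0,0,0],"angular":[0,0,0],"hand":-0.3},
    {"dp":[0,0,0],"angular":[0,0,0],"hand":-0.5},
    {"dp":[0,0,0],"angular":[0,0,0],"hand":-1},
    {"dp":[0,0,0],"angular":[0,0,0],"hand":-1},
    {"dp":[0,0,0],"angular":[0,0,0],"hand":-1},
    {"dp":[0,0,0],"angular":[0,0,0],"hand":-1},
    {"dp":[0,0,0],"angular":[0,0,0],"hand":-1},
    {"dp":[0,0,0],"angular":[0,0,0],"hand":-1},
    {"dp":[0,0,0],"angular":[0,0,0],"hand":-1},
    {"dp":[0,0,0],"angular":[0,0,0],"hand":-1},
  ],
  newtons=50,
)

```text
clock: 4.22
eef_pos: [418.9, -196.2, 297.3]
tcp_rot: [1.931, 1.945, 0.466]
contact_force: [-7.9, -0.6, 6.0]
finger_gap: 15.0
gripper_force: 48.1
```

```bash
python3 - <<'E'
from h import *
go(T+120*a,frame(a))
E
```

```text
dp cm [ 0.82 -1.    1.  ] ang [-1.36 -0.49 -0.15]
```

Call:
servo_tool(
  motion=[
    {"dp":[0,0,-1],"angular":[0,0,0],"hand":-1},
    {"dp":[0,0,-2],"angular":[0,0,0],"hand":-1},
    {"dp":[0,0,-3.2],"angular":[0,0,0],"hand":-1},
    {"dp":[0,0,-4.4],"angular":[0,0,0],"hand":-1},
    {"dp":[0,0,-5.6],"angular":[0,0,0],"hand":-1},
    {"dp":[0,0,-6.8],"angular":[0,0,0],"hand":-1},
    {"dp":[0,0,-8],"angular":[0,0,0],"hand":-1},
    {"dp":[0,0,-8],"angular":[0,0,0],"hand":-1},
    {"dp":[0,0,-8],"angular":[0,0,0],"hand":-1},
  ],
)

```text
clock: 4.97
eef_pos: [383.2, -194.3, 368.3]
tcp_rot: [1.926, 1.945, 0.471]
contact_force: [-0.1, 0.3, -3.5]
finger_gap: 14.6
gripper_force: 48.4
```

```bash
python3 - <<'E'
from h import *
import cv2
s=arm.get_state();print(s['joint_positions'])
go(T+200*a,frame(a))
A=arm.snapshot("side").copy();B=arm.snapshot("top").copy()
c=lambda I,x,y:cv2.resize(I[y:y+150,x:x+120],(400,500),interpolation=cv2.INTER_CUBIC)
cv2.imwrite("pics/pull.png",np.hstack([c(A,260,150),c(B,390,140)]))
E
```

```text
[ 0.35  0.28  0.16  2.23 -0.98  0.31  1.41]
dp cm [ 0.86 -1.41  0.94] ang [-1.09 -0.54 -0.01]
```

View pics/pull.png

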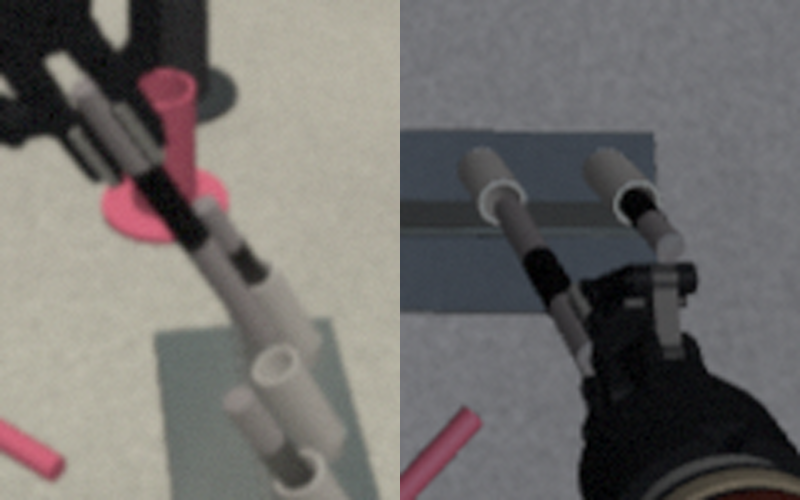

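The rod is out: its foot has just cleared the tube, at crop (260,335) in the side view. The short rods haven't moved. I compute the lift and transfer.

```bash
python3 - <<'E'
from h import *
up=np.array([0,0,1.])
s=arm.get_state();R=Ro.from_rotvec(s['tcp_rot']).as_matrix()
go([400,-194,450],R)
go([400,-194,450],frame(up))
go([530,200,490],frame(up),(np.array([400,-194,450]),Ro.from_matrix(frame(up)).as_rotvec()))
E
```

```text
dp cm [-0.15  5.37 -6.46] ang [0. 0. 0.]
dp cm [-0.15  5.37 -6.46] ang [28.41  1.13  0.57]
dp cm [39.4 13.  -4. ] ang [0. 0. 0.]
```

Call:
servo_tool(
  motion=[
    {"dp":[0,1,-2],"angular":[0,0,0],"hand":-1},
    {"dp":[0,2,-3.5],"angular":[0,0,0],"hand":-1},
    {"dp":[0,3.5,-5],"angular":[3,0,0],"hand":-1},
    {"dp":[-0.1,4.5,-6],"angular":[7,0.3,0],"hand":-1},
    {"dp":[-0.1,5.4,-6.5],"angular":[12,0.5,0.2],"hand":-1},
    {"dp":[-0.1,5.4,-6.5],"angular":[17,0.7,0.3],"hand":-1},
    {"dp":[-0.1,5.4,-6.5],"angular":[22,0.9,0.4],"hand":-1},
    {"dp":[-0.1,5.4,-6.5],"angular":[26,1.1,0.5],"hand":-1},
    {"dp":[-0.1,5.4,-6.5],"angular":[28.4,1.1,0.6],"hand":-1},
    {"dp":[-0.1,5.4,-6.5],"angular":[28.4,1.1,0.6],"hand":-1},
    {"dp":[-0.1,5.4,-6.5],"angular":[28.4,1.1,0.6],"hand":-1},
  ],
)

```text
clock: 5.98
eef_pos: [400.6, -193.4, 450.4]
tcp_rot: [2.221, 2.22, 0.001]
contact_force: [-0.4, -0.9, -3.4]
finger_gap: 14.9
gripper_force: 49.2
```

```bash
python3 - <<'E'
from h import *
print(arm.get_state()['joint_positions'])
go([530,200,490],frame(np.array([0,0,1.])))
E
```

```text
[-0.03  0.27  0.56  1.92 -0.17  0.99  0.61]
dp cm [39.35 12.93 -3.96] ang [ 0.09  0.04 -0.03]
```

Call:
servo_tool(
  motion=[
    {"dp":[2.5,1.5,-1],"angular":[0,0,0],"hand":-1},
    {"dp":[6,3,-2],"angular":[0,0,0],"hand":-1},
    {"dp":[9.5,4.5,-3],"angular":[0,0,0],"hand":-1},
    {"dp":[13,6,-4],"angular":[0,0,0],"hand":-1},
    {"dp":[16.5,7.5,-4],"angular":[0,0,0],"hand":-1},
    {"dp":[20,8.5,-4],"angular":[0,0,0],"hand":-1},
    {"dp":[23.5,9.5,-4],"angular":[0,0,0],"hand":-1},
    {"dp":[27,10.5,-4],"angular":[0,0,0],"hand":-1},
    {"dp":[30.5,11.5,-4],"angular":[0,0,0],"hand":-1},
    {"dp":[34,12.2,-4],"angular":[0,0,0],"hand":-1},
    {"dp":[37,12.9,-4],"angular":[0,0,0],"hand":-1},
    {"dp":[39.4,12.9,-4],"angular":[0,0,0],"hand":-1},
  ],
)

```text
clock: 6.98
eef_pos: [530.0, 203.5, 490.0]
tcp_rot: [2.219, 2.223, 0.004]
contact_force: [0.3, -0.0, -2.2]
finger_gap: 14.7
gripper_force: 49.1
```

Call:
servo_tool(
  motion=[
    {"dp":[0,0,0],"angular":[0,0,0],"hand":-1},
    {"dp":[0,0,0],"angular":[0,0,0],"hand":-1},
    {"dp":[0,0,0],"angular":[0,0,0],"hand":-1},
  ],
)

```text
clock: 7.23
eef_pos: [529.5, 199.2, 490.5]
tcp_rot: [2.222, 2.217, -0.001]
contact_force: [0.1, -0.9, -3.4]
finger_gap: 14.9
gripper_force: 49.0
```

```bash
python3 - <<'E'
from h import *
import cv2
go([530,200,490],frame(np.array([0,0,1.])))
A=arm.snapshot("side");B=arm.snapshot("top")
c=lambda I,x,y:cv2.resize(I[y:y+150,x:x+120],(400,500),interpolation=cv2.INTER_CUBIC)
cv2.imwrite("pics/over.png",cv2.convertScaleAbs(np.hstack([c(A,260,40),c(B,130,120)]),alpha=1.5,beta=15))
E
```

```text
dp cm [0.08 0.05 0.05] ang [ 0.06  0.12 -0.13]
```

View pics/over.png

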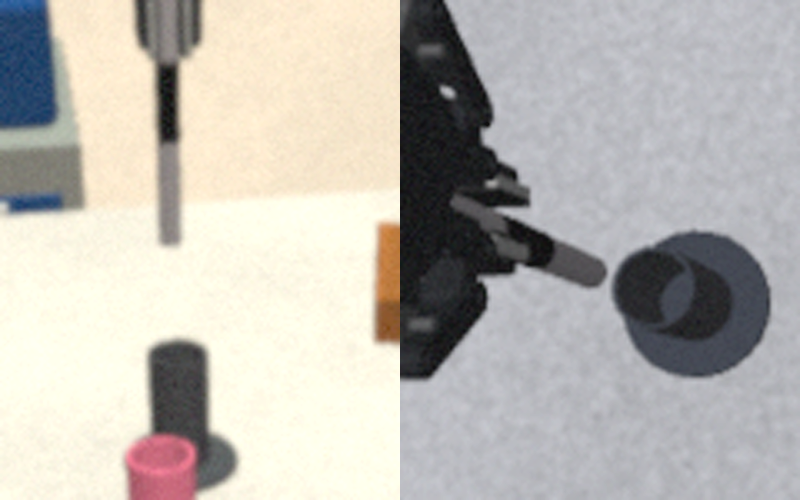

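The rod hangs nearly vertical above the dark cup. Its foot is at side crop (171,238) and top crop (594,274). I triangulate the foot.

```bash
python3 - <<'E'
from h import *
F,r=tri((130+194*.3,120+274*.3),(260+171*.3,40+239*.3));print("foot",F,r)
# band ends: side (169,66),(169,140) ; top  (507,228)?,(545,250)
D,r=tri((130+148*.3,120+250*.3),(260+169.5*.3,40+141*.3));print("band low",D,r)
s=arm.get_state();p=s['eef_pos'];R=Ro.from_rotvec(s['tcp_rot']).as_matrix()
for d in(290,300,310,320): print(d,proj("side",p+d*R[:,2]),proj("top",p+d*R[:,2]))
E
```

```text
foot [527.43 203.06 186.18] 3.728946195557057
band low [528.77 199.85 258.32] 2.6097094784378787
290 [311.73 106.68] [188.62 198.14]
300 [311.86 110.7 ] [190.63 198.92]
310 [311.99 114.68] [192.59 199.67]
320 [312.12 118.61] [194.49 200.41]
```

Call:
servo_tool(
  motion=[
    {"dp":[-0.2,0.2,2],"angular":[0,0,0],"hand":-1},
    {"dp":[-0.2,0.2,4],"angular":[0,0,0],"hand":-1},
    {"dp":[-0.2,0.2,6],"angular":[0,0,0],"hand":-1},
    {"dp":[-0.2,0.2,7.5],"angular":[0,0,0],"hand":-1},
    {"dp":[-0.2,0.2,8],"angular":[0,0,0],"hand":-1},
    {"dp":[-0.2,0.2,8.5],"angular":[0,0,0],"hand":-1},
    {"dp":[-0.2,0.2,9],"angular":[0,0,0],"hand":-1},
    {"dp":[-0.2,0.2,9.5],"angular":[0,0,0],"hand":-1},
    {"dp":[-0.2,0.2,10],"angular":[0,0,0],"hand":-1},
    {"dp":[-0.2,0.2,10.5],"angular":[0,0,0],"hand":-1},
    {"dp":[-0.2,0.2,10.5],"angular":[0,0,0],"hand":-1},
  ],
)

```text
clock: 8.25
eef_pos: [531.3, 198.1, 385.1]
tcp_rot: [2.222, 2.219, -0.002]
contact_force: [0.4, -0.4, -2.7]
finger_gap: 14.5
gripper_force: 49.1
```

```bash
python3 - <<'E'
from h import *
import cv2
A=arm.snapshot("side");B=arm.snapshot("top")
c=lambda I,x,y:cv2.resize(I[y:y+150,x:x+120],(400,500),interpolation=cv2.INTER_CUBIC)
cv2.imwrite("pics/in.png",cv2.convertScaleAbs(np.hstack([c(A,260,40),c(B,130,120)]),alpha=1.5,beta=15))
E
```

```text
(no output)
```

View pics/in.png

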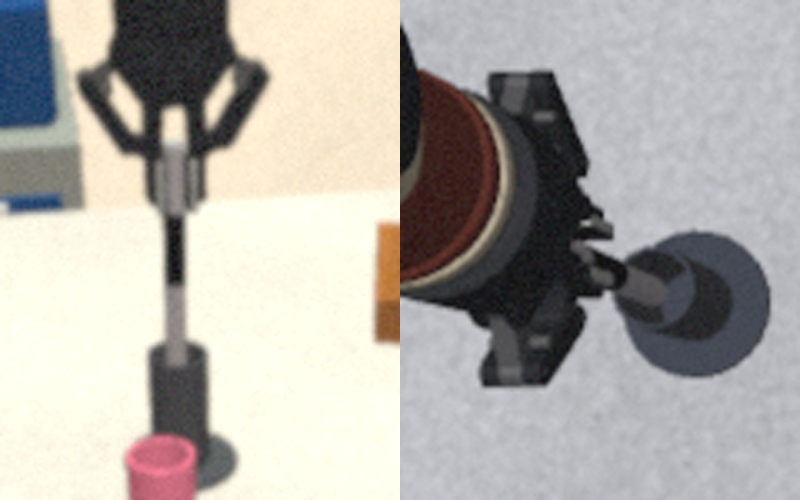

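The rod's foot is inside the cup mouth (side crop (176,360), top crop (655,295)) with no contact force. I keep lowering it slowly.

Call:
servo_tool(
  motion=[
    {"dp":[0,0,1],"angular":[0,0,0],"hand":-1},
    {"dp":[0,0,2],"angular":[0,0,0],"hand":-1},
    {"dp":[0,0,3],"angular":[0,0,0],"hand":-1},
    {"dp":[0,0,4],"angular":[0,0,0],"hand":-1},
    {"dp":[0,0,5],"angular":[0,0,0],"hand":-1},
    {"dp":[0,0,5.5],"angular":[0,0,0],"hand":-1},
    {"dp":[0,0,5.8],"angular":[0,0,0],"hand":-1},
    {"dp":[0,0,6],"angular":[0,0,0],"hand":-1},
    {"dp":[0,0,6],"angular":[0,0,0],"hand":-1},
  ],
)

```text
clock: 9.1
eef_pos: [531.7, 198.0, 325.7]
tcp_rot: [2.221, 2.219, -0.0]
contact_force: [-0.5, -1.0, -3.1]
finger_gap: 14.6
gripper_force: 49.1
```

Call:
servo_tool(
  motion=[
    {"dp":[0,0,0.1],"angular":[0,0,0],"hand":-1},
    {"dp":[0,0,0.2],"angular":[0,0,0],"hand":-1},
    {"dp":[0,0,0.3],"angular":[0,0,0],"hand":-1},
    {"dp":[0,0,0.4],"angular":[0,0,0],"hand":-1},
    {"dp":[0,0,0.4],"angular":[0,0,0],"hand":-1},
  ],
)

```text
clock: 9.52
eef_pos: [531.6, 198.0, 321.9]
tcp_rot: [2.221, 2.219, 0.0]
contact_force: [1.1, -0.7, -3.5]
finger_gap: 14.6
gripper_force: 49.1
```

Call:
servo_tool(
  motion=[
    {"dp":[0,0,0.1],"angular":[0,0,0],"hand":-1},
    {"dp":[0,0,0.2],"angular":[0,0,0],"hand":-1},
    {"dp":[0,0,0.3],"angular":[0,0,0],"hand":-1},
    {"dp":[0,0,0.4],"angular":[0,0,0],"hand":-1},
    {"dp":[0,0,0.4],"angular":[0,0,0],"hand":-1},
  ],
)

```text
clock: 9.93
eef_pos: [531.7, 198.0, 318.0]
tcp_rot: [2.221, 2.219, 0.0]
contact_force: [-0.2, -0.3, -2.3]
finger_gap: 14.7
gripper_force: 49.5
```

Call:
servo_tool(
  motion=[
    {"dp":[0,0,0.1],"angular":[0,0,0],"hand":-1},
    {"dp":[0,0,0.2],"angular":[0,0,0],"hand":-1},
    {"dp":[0,0,0.3],"angular":[0,0,0],"hand":-1},
    {"dp":[0,0,0.3],"angular":[0,0,0],"hand":-1},
  ],
)

```text
clock: 10.27
eef_pos: [532.3, 197.9, 317.8]
tcp_rot: [2.221, 2.218, 0.005]
contact_force: [-3.4, -0.7, 12.6]
finger_gap: 14.6
gripper_force: 52.2
```

The upward contact force at the expected height shows that the rod is standing on the bottom. I ease off, then open the gripper.

Call:
servo_tool(
  motion=[
    {"dp":[0,0,-0.2],"angular":[0,0,0],"hand":-1},
    {"dp":[0,0,-0.2],"angular":[0,0,0],"hand":-0.6},
    {"dp":[0,0,-0.2],"angular":[0,0,0],"hand":-0.5},
    {"dp":[0,0,-0.2],"angular":[0,0,0],"hand":-0.3},
    {"dp":[0,0,-0.2],"angular":[0,0,0],"hand":0},
    {"dp":[0,0,-0.2],"angular":[0,0,0],"hand":0.5},
    {"dp":[0,0,-0.2],"angular":[0,0,0],"hand":1},
    {"dp":[0,0,-0.2],"angular":[0,0,0],"hand":1},
    {"dp":[0,0,-0.2],"angular":[0,0,0],"hand":1},
    {"dp":[0,0,-0.2],"angular":[0,0,0],"hand":1},
    {"dp":[0,0,-0.2],"angular":[0,0,0],"hand":1},
    {"dp":[0,0,-0.2],"angular":[0,0,0],"hand":1},
  ],
)

```text
clock: 11.27
eef_pos: [531.7, 198.0, 317.0]
tcp_rot: [2.221, 2.219, 0.0]
contact_force: [0.6, -0.2, -0.6]
finger_gap: 85.1
gripper_force: 0.0
```

Call:
servo_tool(
  motion=[
    {"dp":[0,0,-1],"angular":[0,0,0],"hand":1},
    {"dp":[0,0,-2],"angular":[0,0,0],"hand":1},
    {"dp":[0,0,-3],"angular":[0,0,0],"hand":1},
    {"dp":[0,0,-4.5],"angular":[0,0,0],"hand":1},
    {"dp":[0,0,-6],"angular":[0,0,0],"hand":1},
    {"dp":[0,0,-7.5],"angular":[0,0,0],"hand":1},
    {"dp":[0,0,-9],"angular":[0,0,0],"hand":1},
    {"dp":[0,0,-11],"angular":[0,0,0],"hand":1},
    {"dp":[0,0,-13],"angular":[0,0,0],"hand":1},
    {"dp":[0,0,-13],"angular":[0,0,0],"hand":1},
    {"dp":[0,0,-13],"angular":[0,0,0],"hand":1},
  ],
)

```text
clock: 12.18
eef_pos: [531.6, 197.9, 449.0]
tcp_rot: [2.22, 2.217, 0.006]
contact_force: [-0.1, -0.8, -0.4]
finger_gap: 85.9
gripper_force: 0.0
```

```bash
python3 - <<'E'
from h import *
import cv2
A=arm.snapshot("side");B=arm.snapshot("top")
c=lambda I,x,y,w,h:cv2.resize(I[y:y+h,x:x+w],(400,500),interpolation=cv2.INTER_CUBIC)
cv2.imwrite("pics/end.png",cv2.convertScaleAbs(np.hstack([c(A,220,80,200,250),c(B,150,50,280,350)]),alpha=1.4,beta=15))
E
```

```text
(no output)
```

View pics/end.png

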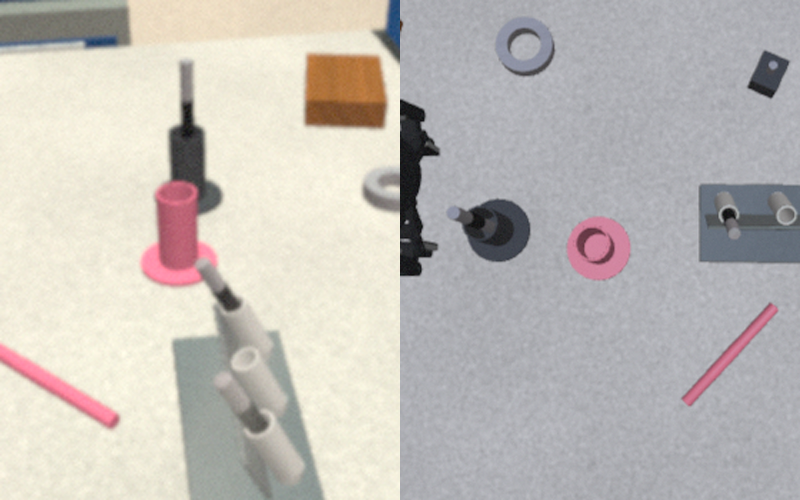

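The long rod stands in the dark cup (side crop (187,100)), both short rods are still in the rack, and the gripper is clear.

```bash
python3 -c "
from rig import arm
print(arm.finish_job())"
```

```text
the job is handed in; nothing more can be done
None
```

I lowered the longest rod into the dark steel cup until it stood on the bottom and released it there. Both short rods are still in the rack, and I handed the job in at about 12 s; the hand-in returned no verdict.

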